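# Clamp a hard drive in the cranked service cradle

### The job

Lift the hard drive that stands on edge out of its stand and stand it, the same way up, in the clamping cradle midway along the open jaws and parallel to them; set it down rather than dropping it, and let go. Then swing the handwheel's folding handle up until it stands out straight, crank the wheel clockwise (seen from above) by the upright handle until the drive is firmly clamped with the sprung pad pushed in at least 6 mm, and fold the handle back down flat over the wheel. Leave the drive clamped and the other things on the bench where they are.

Things in the scene. Friction and masses are not known exactly. Their poses are not given: they have to be found in the camera images.
- drive_centre (a point): centre of the loose hard drive, a plain metal slab (147 mm long along its own x, 26 mm thick along its y, 102 mm tall along its z; 0.36 to 0.48 kg). It is the only drive standing on its long edge: it starts in the stand with its centre 59 mm above the table. Either way round is fine in the cradle. Grip it across its thickness near the middle of its top edge.
- stand: fixed grey plastic stand, 140 x 60 mm, floor 8 mm thick, with two ribs rising to 30 mm above the table that form a slot 32 mm wide along its own x; the drive stands in the slot and comes out straight up. Origin: centre of its underside.
- cradle: fixed clamping cradle; origin on the table. In its own frame its bed (top 20 mm above the table) spans x -75 to 75, y -20 to 145 mm; on the -y side is a grey gear housing 110 x 120 mm, 60 mm tall, with the handwheel on top. The jaws are centred on x = 0 and close along y. In the right place the drive's long side is along x, its centre within 25 mm of x = 0 and 71 mm above the table.
- fixed_jaw (a point): middle of the fixed jaw's clamping face (cradle frame y = +115 mm, looking to -y), 45 mm above the table. The jaw is a steel block 110 mm long, top 70 mm above the table.
- pad_face (a point): middle of the sprung pad's face on the moving jaw, looking to the fixed jaw (cradle frame y = 71 mm + 3.18 mm per rad of crank while not pushed in, so the gap is 40 to 44 mm at the start). The pad is 90 mm long, top 67 mm above the table. Closing, it pushes the drive along the bed to the fixed jaw.
- wheel_centre (a point): on the handwheel's vertical axis, at its top face, 82 mm above the table (cradle frame x 0, y -70 mm). The wheel is a steel disc 124 mm across.
- crank (a joint): turn of the handwheel, rad, clockwise seen from above; closes the jaw 3.18 mm per rad. Starts between 0 and 1.2. The pad meets a drive lying against the fixed jaw at about 5.6, then its springs give; about 8 is a good end, the stop is at 9.0. Takes 0.15 N m (3 N at the handle), stays where left. At 0 the handle's pivot lies from the wheel's axis towards the cradle's +x.
- pad (a joint): how far the sprung pad is pushed in, m (0 free, 0.012 fully in; 1.5 N per mm)
- fold (a joint): folding hinge of the handle, rad: 0 folded flat over the wheel, pi/2 standing upright, stops at 0 and 1.6. It stays where it is left (friction 0.06 N m, about 1 N at the ball).
- handle_pivot (a point): the handle's folding hinge, in a fork 50 mm from the wheel's axis and 25 mm above the wheel's top face; the hinge axis is level and tangential to the wheel, so the handle swings in the upright plane through the wheel's axis.
- handle_ball (a point): centre of the black ball (28 mm across) at the end of the handle, 65 mm from the pivot along a 10 mm shaft. Folded, the shaft points from the pivot over the wheel's axis, the ball 25 mm above the wheel's top face and 15 mm beyond the axis; upright, it is 65 mm above the pivot. The ball spins freely about the shaft, so it can be held while the wheel goes round.
- parts_tray: bystander: fixed steel tray 150 x 100 x 30 mm with scrap in it; it and the stand may be on either side of the cradle
- laptop_drive: bystander: small flat laptop drive 100 x 70 x 9.5 mm lying beside the cradle; origin under its centre
- screwdriver: bystander: black-handled screwdriver 160 mm long lying beyond the cradle
- opened_drive: bystander: dark opened hard drive 147 x 102 x 25 mm lying flat, its platter showing; origin under its centre
- duster_can: bystander: upright spray can, 60 mm across, 190 mm tall; origin under its centre
- screw_dish: bystander: white dish 80 mm across, 30 mm tall; origin under its centre
- circuit_board: bystander: green circuit board 100 x 70 x 10 mm lying flat; origin under its centre
- platters: bystander: stack of bare disc platters, 95 mm across, 14 mm tall; origin under its centre
- drive: the same drive; origin at the centre of its underside (51 mm below drive_centre), same axes
Mind the look-alikes: they are no part of the job. Leave any purple look-alike of the drive alone.

How it is judged:
By the outcome, as a careful person would: the job done as asked, in the order asked, and still so for the second after the job is handed in, with the robot touching nothing.
It also fails if it takes over 69 s, if anything falls off the work surface, if the arm or the gripper's body presses on something with over 40 N, if the wrist force passes 120 N, or if a joint passes its speed limit or range.

### The arm

A 6-joint arm with a two-finger parallel gripper is mounted at the origin on the work surface. World frame = base frame: x ahead of the robot, y to its left, z up, the work surface at z = 0. Lengths are in m, angles in rad, forces in N, time in s.
With the tool pointing down it reaches from about 0.4 to 0.825 m from the base axis. Payload 7 kg.
Tool frame: the origin (TCP) lies at the very end of the fingers, on their centre line; the grasp point (between the pads) lies 19 mm behind it; y points along the fingers, x is the direction in which the jaws open and shut, and the axes are right-handed (so a half turn about y gives the same grasp; the last joint's range is limited). The gripper opens to 85 mm and grips with 20 to 120 N. Pads are 22 mm wide; open, the fingers measure 114 mm over their backs; the gripper's body (76 mm by 85 mm) begins 54 mm behind the grasp point. The pads swing forward as they close: fully open they stand 13 mm farther back than shut.
Start: joints at [-0.998, 0.359, 0.012, 0, -1.224, -0.288], TCP at [0.19, -0.648, 0.231] pointing down, gripper open.
Joint ranges: [-3.07, 3.07], [-1.43, 2.12], [-1.02, 1.25], [-3.03, 1.67], [-3.05, -0], [-3.03, 3.03]. Speed limits (rad/s): [2.39, 2.39, 3.01, 3.14, 3.14, 3.14].

### API

Orientations are given as a rotation vector (axis times angle).
In Python, from workcell import arm gives the robot as it stands.
- The arm moves only by the tool play_rows, never from a script. Its argument "deltas" is text: rows parted by semicolons, each of 4 numbers parted by spaces: the shift along the world's x, y, z in cm, then the turn about the world's z in rad. A call has exactly 10 rows; each row shifts and turns the commanded pose from where the row before left it; what a row does not reach is not made up. A row lasts 1/8 s, in which the tool goes at most 62.5 mm and 10.7 degrees, less where a joint would pass 70% of its speed; a pose out of reach is approached as far as the arm can. A call is refused whole if a number of a shift passes 6.25 or a number of a turn 0.188, either way. A call with a gripper value outside its range is refused whole. "fingers" is the finger opening in cm, from 0 to 8.54, set as the call begins (left out, the last holds). The fingers move at their own pace and stop on an object; "newtons" is the grip in N (left out, the last holds). Time passes only in rows, so rows that do not move let the fingers close, or fill a call up. It gives the time, the measured TCP pose, the force and the opening at its end, in the units of the state.
- arm.get_state(): the state, without advancing time (a new reading comes with each control period).
- arm.get_image(name): name is "scene" or "top" or "wrist"; returns a dict with "pixels" (384x512x3 uint8, blue, green, red), "vertical_fov" (degrees; the focal length in pixels is half the picture's height over the tangent of half this angle, whatever the lens; pixels are square), "cx", "cy" (the principal point, pixels), "rvec" (rotation vector, rad) and "tvec" (3), from world to camera coordinates, as OpenCV has them. Camera axes: x right, y down, z forward; pixel columns grow to the right and rows downward; lengths in m; the calibration is good to about 2 mm. The wrist camera is an equidistant fisheye: a pixel r from the principal point sees the ray r / f radians off the axis. A picture is of the moment at which its call begins. There is no depth.
- arm.finish_job(): hands the job in, once; it reports no verdict.
The state is a dict: "clock": time; "joints": joint angles; "dq": joint speeds; "tau": joint torques, N m; "tool_pos": TCP position; "orientation": TCP orientation; "wrist_force": force on the tool from outside, world axes, zero at the start; "wrist_torque": the same for the moment, N m; "opening": finger opening in m.
Only numpy, scipy, OpenCV 4.12 (cv2) and the standard library are available. Lean on these libraries where they do the work, as an engineer would, in place of code of your own. Each camera call takes 0.05 s, during which the arm holds its last target. There are 200 camera calls.

## Working session

There is one attempt and no reset: what is moved stays moved. The work goes in short steps, Python scripts to look and compute and a tool call to move; the robot and the scene stay as the last step left them, time stands still between calls to the robot, and variables do not carry over. Pictures are saved under pics/ and viewed, about 8 in all and at most 12, crops included, and the job is handed in when it is done.

Besides the shell and the picture viewer there is one more tool, called after "Request:" as name(argument=value, ...), one argument or row to a line, values as JSON. play_rows: Moves the arm, as the interface text tells. Its arguments: {"type":"object","properties":{"deltas":{"type":"string"},"fingers":{"type":"number"},"newtons":{"type":"number"}},"required":["deltas"]}

```bash
mkdir -p pics; ls; cat > h.py <<'E'
import numpy as np, cv2, json
from workcell import arm
def snap(n,f):
    d=arm.get_image(n); cv2.imwrite('pics/'+f,d['pixels']); 
    np.savez('pics/'+f[:-4]+'.npz',**{k:np.array(v) for k,v in d.items()}); return d
def ld(f): return dict(np.load('pics/'+f+'.npz'))
def cam(d):
    R=cv2.Rodrigues(np.array(d['rvec'],float))[0]; t=np.array(d['tvec'],float).ravel()
    F=192/np.tan(np.radians(float(d['vertical_fov']))/2); return R,t,F
def px2w(d,u,v,z,fish=False):
    R,t,F=cam(d); x=(u-float(d['cx'])); y=(v-float(d['cy']))
    if fish:
        r=np.hypot(x,y); th=r/F; s=np.sin(th)/max(r,1e-9); ray=np.array([x*s,y*s,np.cos(th)])
    else: ray=np.array([x/F,y/F,1])
    c=-R.T@t; w=R.T@ray; return c+w*(z-c[2])/w[2]
def w2px(d,P,fish=False):
    R,t,F=cam(d); p=R@np.array(P,float)+t
    if fish:
        r=np.hypot(p[0],p[1]); th=np.arctan2(r,p[2]); return np.array([float(d['cx'])+F*th*p[0]/r,float(d['cy'])+F*th*p[1]/r])
    return np.array([float(d['cx'])+F*p[0]/p[2],float(d['cy'])+F*p[1]/p[2]])
E
python3 - <<'E'
from h import *
a=snap('top','top0.png');b=snap('scene','sc0.png')
for d in(a,b): R,t,F=cam(d); print(d['vertical_fov'],F,-R.T@t,R.round(2).tolist())
cv2.imwrite('pics/top0b.png',cv2.resize(a['pixels'],(800,600),interpolation=cv2.INTER_CUBIC))
cv2.imwrite('pics/sc0b.png',cv2.resize(b['pixels'],(800,600),interpolation=cv2.INTER_CUBIC))
print(arm.get_state())
E
```

```text
pics
55.95113152654375 361.47127954730195 [ 0.46926878 -0.10286425  1.04021183] [[-0.02, -1.0, 0.01], [-1.0, 0.02, -0.08], [0.08, -0.01, -1.0]]
46.500810431243536 446.88338937729407 [1.57954318 0.12285293 0.81523174] [[-0.22, 0.98, -0.02], [0.55, 0.11, -0.82], [-0.8, -0.19, -0.56]]
{'clock': 0.1, 'joints': array([-9.97865338e-01,  3.59322956e-01,  1.11506797e-02, -2.89126114e-04,
       -1.22411161e+00, -2.88125147e-01]), 'dq': array([-0.00010636, -0.00234861,  0.00208256,  0.00219174,  0.0003047 ,
       -0.00128225]), 'tau': array([-1.16737516e-03, -5.84765553e+01,  2.94107741e+01,  6.95458129e+00,
       -3.15165649e-03, -1.76087548e-05]), 'tool_pos': array([ 0.1895173 , -0.64739822,  0.23045599]), 'orientation': array([-1.05944438, -1.4161546 ,  1.4147895 ]), 'wrist_force': array([ 0.41871633, -1.04544487,  0.13753121]), 'wrist_torque': array([0.01207821, 0.01872523, 0.02221769]), 'opening': 0.08525407722506428}
```

View pics/top0b.png

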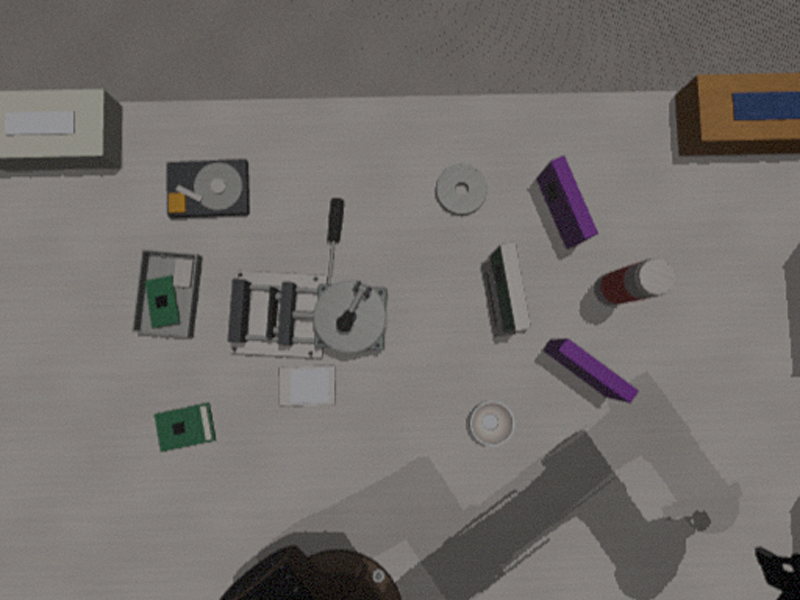

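View pics/sc0b.png

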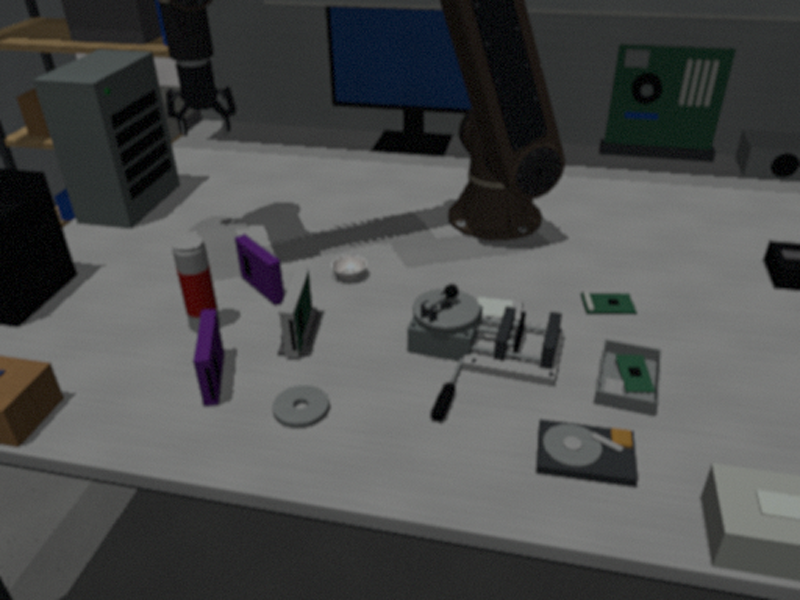

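```bash
python3 - <<'E'
from h import *
p=ld('top0')['pixels']
# cradle 140..260 x 165..240 ; drive 300..350 x 145..225
c=cv2.resize(p[165:240,140:260],None,fx=5,fy=5,interpolation=cv2.INTER_CUBIC)  # 600x375
e=cv2.resize(p[150:220,305:345],None,fx=5,fy=5,interpolation=cv2.INTER_CUBIC)  # 200x350
o=np.zeros((375,800,3),np.uint8); o[:,:600]=c; o[:350,600:]=e
o=cv2.convertScaleAbs(o,alpha=1.5)
for i in range(0,800,50): cv2.line(o,(i,0),(i,6 if i%100 else 14),(0,255,255),1)
for i in range(0,375,50): cv2.line(o,(0,i),(6 if i%100 else 14,i),(0,255,255),1); cv2.line(o,(600,i),(606,i),(0,255,255),1)
cv2.imwrite('pics/crop1.png',o)
E
```

```text
(no output)
```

View pics/crop1.png

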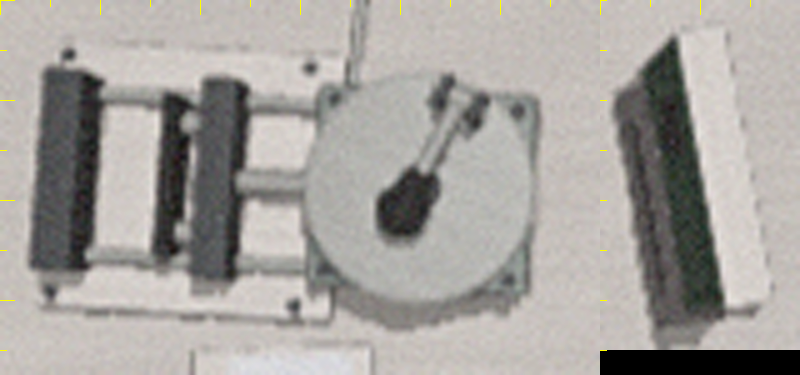

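```bash
python3 - <<'E'
from h import *
d=ld('top0')
def C(u,v,z,ox=140,oy=165,du=0): return px2w(d,ox+(u-du+.5)/5-.5,oy+(v+.5)/5-.5,z)
D=lambda u,v,z:C(u,v,z,305,150,600)
q=[D(*a,.110) for a in [(680,38),(724,28),(770,300),(726,312)]]
q=np.array(q);print(q.round(4)); print('drive c',q.mean(0)); e=(q[0]+q[1]-q[2]-q[3])/2; print(np.linalg.norm(e),np.arctan2(e[1],e[0]), np.linalg.norm(q[0]-q[1]),np.linalg.norm(q[2]-q[3]))
w=C(418,187,.082);print('wheel',w, [C(*a,.082)-w for a in [(303,187),(533,187),(418,73),(418,302)]])
b=[C(48,44,.02),C(38,306,.02),C(332,323,.02)];print('bed',np.array(b).round(4),b[0]-b[1],b[2]-b[1])
print('bolts',[C(*a,.02).round(4) for a in [(69,54),(50,291),(310,68),(293,306)]])
j=[C(*a,.07) for a in [(44,68),(30,268),(84,270),(98,80)]];print('jaw',np.array(j).round(4))
print('gear',[C(*a,.06).round(4) for a in [(538,95),(525,293)]])
print('pivot',C(461,104,.107),'ball',C(407,203,.107))
E
```

```text
[[ 0.6348 -0.2929  0.11  ]
 [ 0.6396 -0.3161  0.11  ]
 [ 0.4972 -0.334   0.11  ]
 [ 0.4916 -0.311   0.11  ]]
drive c [ 0.5657765  -0.31351262  0.11      ]
0.14393363839579418 0.12562160078941037 0.023684274699371573 0.023665730985085235
wheel [ 0.52552986 -0.03513139  0.082     ] [array([0.00144913, 0.06091264, 0.        ]), array([-0.00145086, -0.06098527,  0.        ]), array([ 0.06085794, -0.00108861,  0.        ]), array([-0.0607792,  0.0010872,  0.       ])]
bed [[0.6154 0.1775 0.02  ]
 [0.4674 0.1833 0.02  ]
 [0.4539 0.0188 0.02  ]] [ 0.14796993 -0.00585119  0.        ] [-0.0135226  -0.16450749  0.        ]
bolts [array([0.6094, 0.1656, 0.02  ]), array([0.4756, 0.1766, 0.02  ]), array([0.5982, 0.0293, 0.02  ]), array([0.4639, 0.0406, 0.02  ])]
jaw [[0.5952 0.1659 0.07  ]
 [0.4878 0.1736 0.07  ]
 [0.4861 0.1448 0.07  ]
 [0.5881 0.1369 0.07  ]]
gear [array([ 0.5755, -0.0998,  0.06  ]), array([ 0.4681, -0.0903,  0.06  ])]
pivot [ 0.56663558 -0.05995055  0.107     ] ball [ 0.51592615 -0.03107712  0.107     ]
```

```bash
python3 - <<'E'
from h import *
s=arm.get_state();R=cv2.Rodrigues(s['orientation'])[0];print(R.round(3))
a=np.arctan2(R[1,0],R[0,0]);w=lambda x:(x+np.pi/2)%np.pi-np.pi/2
print('toolx yaw',a,'turn to drive',w(.1256+np.pi/2-a), 'to cradle', w(-.082+np.pi/2-a),'to tangent',w(-.543+np.pi/2-a))
print(np.array([.5658,-.3135,.2])-s['tool_pos'])
E
```

```text
[[-0.281 -0.001 -0.96 ]
 [ 0.96   0.001 -0.281]
 [ 0.002 -1.     0.   ]]
toolx yaw 1.8555036046894031 turn to drive -0.15910727789450663 to cradle -0.36670727789450663 to tangent -0.8277072778945067
[ 0.3762827   0.33389822 -0.03045599]
```

Request:
play_rows(
  deltas="4.7 4.17 0 -0.02;4.7 4.17 0 -0.02;4.7 4.17 0 -0.02;4.7 4.17 0 -0.02;4.7 4.17 0 -0.02;4.7 4.17 0 -0.02;4.7 4.17 0 -0.02;4.7 4.17 0 -0.02;0 0 -1.5 0;0 0 -1.5 0",
  fingers=8.5,
  newtons=60,
)

```text
clock: 1.35
tool_pos: [0.5634, -0.3155, 0.2]
orientation: [-1.146, -1.301, 1.301]
wrist_force: [-0.9, -0.6, -0.6]
opening: 0.0849
```

```bash
python3 - <<'E'
from h import *
d=snap('wrist','w1.png');s=arm.get_state();print(s['tool_pos'],s['clock'])
R,t,F=cam(d);print(F,-R.T@t)
o=cv2.resize(cv2.convertScaleAbs(d['pixels'],alpha=1.4),(800,600),interpolation=cv2.INTER_CUBIC)
# predicted drive top corners
c=np.array([.5658,-.3135,.11]);e=np.array([np.cos(.1256),np.sin(.1256),0]);n=np.array([-e[1],e[0],0])
for a in(-1,1):
  for b in(-1,1):
    p=w2px(d,c+a*.0735*e+b*.013*n,True)*800/512;print(a,b,p.round(0));cv2.circle(o,tuple(int(x) for x in p.round()),3,(0,0,255),1)
cv2.imwrite('pics/w1b.png',o)
E
```

```text
[ 0.56188227 -0.31552488  0.19758286] 1.4
297.3186396354542 [ 0.48807105 -0.32420288  0.34366912]
-1 -1 [380. 161.]
-1 1 [432. 161.]
1 -1 [384. 419.]
1 1 [428. 419.]
```

View pics/w1b.png

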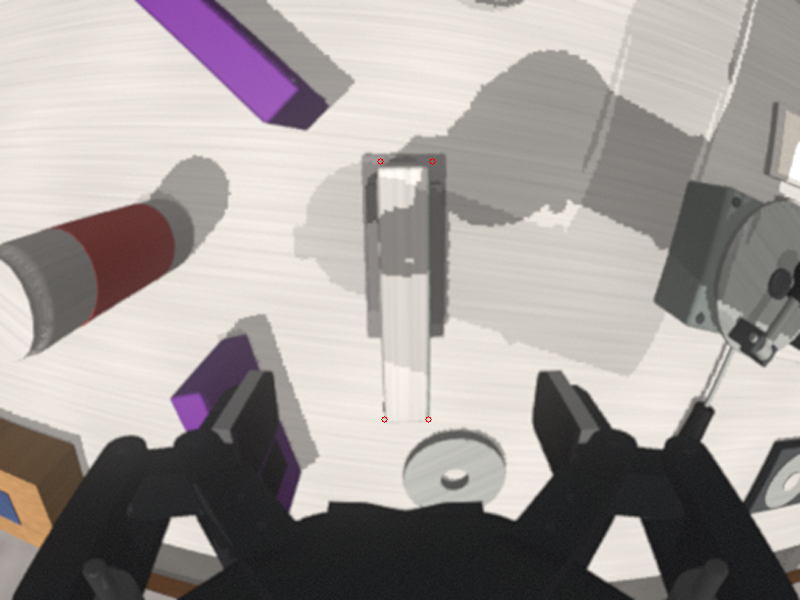

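Request:
play_rows(
  deltas="0 0.1 -1.8 0;0 0 -1.8 0;0 0 -1.8 0;0 0 -1.8 0;0 0 -1.8 0;0 0 -1.6 0;0 0 -1.0 0;0 0 -0.5 0;0 0 0 0;0 0 0 0",
)

```text
clock: 2.65
tool_pos: [0.5641, -0.3151, 0.0809]
orientation: [-1.149, -1.301, 1.3]
wrist_force: [0.2, -0.5, 0.1]
opening: 0.0848
```

Request:
play_rows(
  deltas="0 0 0 0;0 0 0 0;0 0 0 0;0 0 0 0;0 0 0 0;0 0 0 0;0 0 0 0;0 0 0 0;0 0 0 0;0 0 0 0",
  fingers=1.5,
  newtons=60,
)

```text
clock: 3.9
tool_pos: [0.5639, -0.3151, 0.0806]
orientation: [-1.148, -1.301, 1.301]
wrist_force: [-0.1, -1.5, 5.4]
opening: 0.0252
```

Request:
play_rows(
  deltas="0 0 0.7 0;0 0 1.3 0;0 0 2 0;0 0 2 0;0 0 2 0;0 0 2 0;0 0 2 0;0 0 1.2 0;0 0 0.8 0;0 0 0 0",
)

```text
clock: 5.15
tool_pos: [0.5637, -0.3149, 0.2205]
orientation: [-1.148, -1.301, 1.3]
wrist_force: [-0.1, -0.1, -5.0]
opening: 0.025
```

Request:
play_rows(
  deltas="-0.1 2 0 -0.01;-0.25 4 0 -0.02;-0.3 5 0 -0.02;-0.3 6 0 -0.03;-0.4 6 0 -0.03;-0.3 6 0 -0.03;-0.3 6 0 -0.03;-0.3 5 0 -0.02;-0.25 3 0 -0.01;-0.2 1.15 0 -0.01",
)

```text
clock: 6.4
tool_pos: [0.536, 0.1281, 0.2195]
orientation: [-1.247, -1.146, 1.148]
wrist_force: [-0.2, 0.4, -5.3]
opening: 0.0249
```

```bash
python3 - <<'E'
from h import *
a=snap('top','top1.png');s=arm.get_state();R=cv2.Rodrigues(s['orientation'])[0];print(s['tool_pos'],s['opening'],np.arctan2(R[1,0],R[0,0])-np.pi/2)
w=snap('wrist','w2.png')
o=np.zeros((560,800,3),np.uint8)
o[:,:400]=cv2.resize(a['pixels'][150:262,140:220],None,fx=5,fy=5,interpolation=cv2.INTER_CUBIC)
wi=cv2.convertScaleAbs(w['pixels'],alpha=1.3)
y=np.array([.0819,.9966,0]);x=np.array([.9966,-.0819,0]);O=np.array([.5313,.0347,0])
for P in [O+.115*y+.055*x+[0,0,.07],O+.115*y-.055*x+[0,0,.07],O+.0725*y+.045*x+[0,0,.067],O+.0725*y-.045*x+[0,0,.067]]:
    p=w2px(w,P,True);print(p);cv2.circle(wi,tuple(int(i) for i in p.round()),2,(0,0,255),1)
o[:300,400:]=cv2.resize(wi,(400,300))
o[300:,400:]=cv2.resize(wi[60:255,100:400],(400,260))
cv2.imwrite('pics/c2.png',wi:=cv2.resize(wi,(800,600)))
E
```

```text
[0.53603276 0.12839478 0.21954792] 0.025114501678776276 -0.08457802375720358
[277.93577697 223.96823223]
[279.64965882 120.95076817]
[238.62099372 214.45843539]
[236.79843804 130.7210274 ]
```

View pics/c2.png

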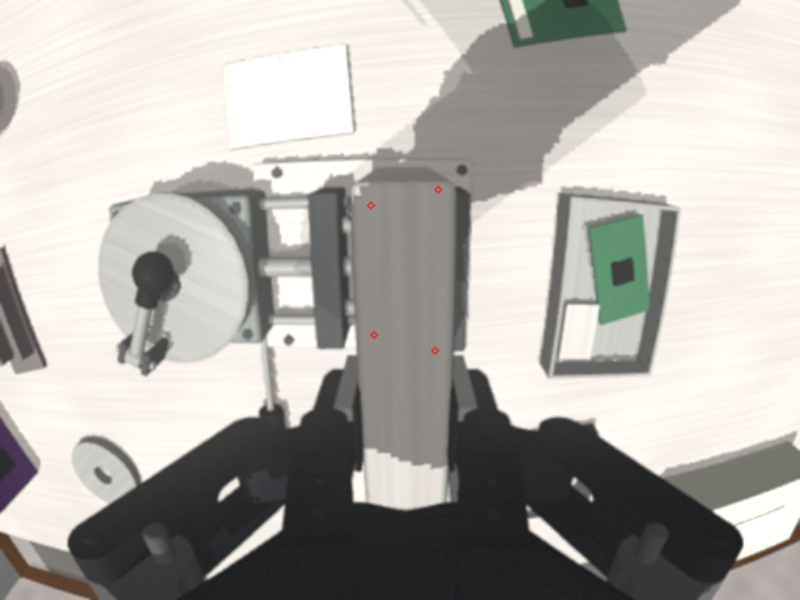

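```bash
python3 - <<'E'
from h import *
w=ld('w2');k=512/800
O=np.array([.5313,.0347,0]);y=np.array([.0819,.9966,0]);x=np.array([.9966,-.0819,0])
def f(n,u,v,z):
    P=px2w(w,u*k,v*k,z,True);print(n,P.round(4),'cr',((P-O)@x).round(4),((P-O)@y).round(4))
f('bolt',462,170,.02);f('bolt',276,172,.02);f('bolt',289,340,.02)
f('bedcornr',472,159,.02)
f('wheel',173,278,.082);f('wl',99,270,.082);f('wr',248,285,.082);f('wt',167,195,.082);f('wb',182,361,.082)
f('ball',153,272,.107);f('piv',144,352,.107)
f('jaw L',310,190,.07);f('jaw r',346,188,.07)
f('driveside L',357,185,.148+.102);f('R',455,185,.25)
E
```

```text
bolt [0.4774 0.1764 0.02  ] cr -0.0653 0.1368
bolt [0.4655 0.0383 0.02  ] cr -0.0659 -0.0018
bolt [0.6007 0.0285 0.02  ] cr 0.0697 -0.0005
bedcornr [0.4697 0.1844 0.02  ] cr -0.0736 0.1441
wheel [ 0.5249 -0.0294  0.082 ] cr -0.0011 -0.0644
wl [ 0.5127 -0.0938  0.082 ] cr -0.008 -0.1296
wr [0.5348 0.0261 0.082 ] cr 0.0042 -0.0083
wt [ 0.4682 -0.0225  0.082 ] cr -0.0582 -0.0622
wb [ 0.5873 -0.0384  0.082 ] cr 0.0618 -0.0683
ball [ 0.5139 -0.0288  0.107 ] cr -0.0122 -0.0647
piv [ 0.5683 -0.0521  0.107 ] cr 0.044 -0.0835
jaw L [0.479  0.0735 0.07  ] cr -0.0553 0.0344
jaw r [0.4802 0.0967 0.07  ] cr -0.056 0.0576
driveside L [0.4676 0.1234 0.25  ] cr -0.0708 0.0832
R [0.4696 0.1472 0.25  ] cr -0.0707 0.107
```

Request:
play_rows(
  deltas="0 -0.1 -1.5 0;0 0 -2 0;0 0 -2 0;0 0 -2 0;0 0 -2 0;0 0 -1.3 0;0 0 -0.8 0;0 0 -0.5 0;0 0 -0.3 0;0 0 0 0",
)

```text
clock: 7.75
tool_pos: [0.5367, 0.1256, 0.0965]
orientation: [-1.248, -1.147, 1.146]
wrist_force: [-0.7, 0.3, -4.4]
opening: 0.0248
```

Request:
play_rows(
  deltas="0 0 -0.1 0;0 0 -0.1 0;0 0 -0.1 0;0 0 -0.1 0;0 0 0 0;0 0 0 0;0 0 0 0;0 0 0 0;0 0 0 0;0 0 0 0",
)

```text
clock: 9.0
tool_pos: [0.5367, 0.1255, 0.0926]
orientation: [-1.248, -1.146, 1.146]
wrist_force: [-4.5, -0.5, 5.8]
opening: 0.0251
```

Request:
play_rows(
  deltas="0 0 0 0;0 0 0 0;0 0 0 0;0 0 0 0;0 0 0.5 0;0 0 1.5 0;0 0 2 0;0 0 3 0;0 0 3 0;0 0 3 0",
  fingers=6,
)

```text
clock: 10.25
tool_pos: [0.5367, 0.1255, 0.2247]
orientation: [-1.249, -1.147, 1.145]
wrist_force: [0.3, 0.5, 0.1]
opening: 0.0601
```

```bash
python3 - <<'E'
from h import *
w=snap('wrist','w3.png');s=arm.get_state();print(s['tool_pos'],s['opening'],s['clock'])
cv2.imwrite('pics/w3b.png',cv2.resize(cv2.convertScaleAbs(w['pixels'],alpha=1.3),(800,600),interpolation=cv2.INTER_CUBIC))
E
```

```text
[0.53864914 0.12604036 0.22904954] 0.05983499353502383 10.3
```

View pics/w3b.png

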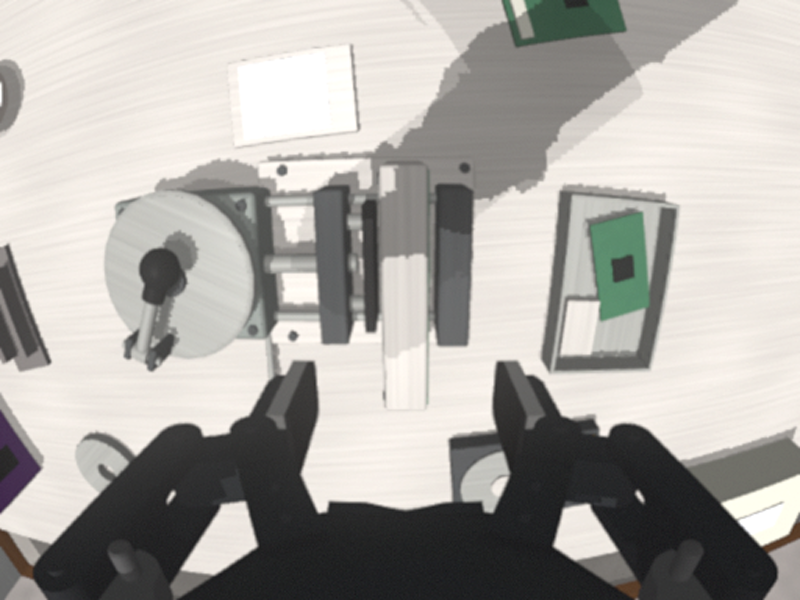

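```bash
python3 - <<'E'
from h import *
w=ld('w3');k=512/800
O=np.array([.5313,.0347,0]);y=np.array([.0819,.9966,0]);x=np.array([.9966,-.0819,0])
def f(n,u,v,z):
    P=px2w(w,u*k,v*k,z,True);print(n,P.round(4),'cr',((P-O)@x).round(4),((P-O)@y).round(4))
for a in[(381,165),(427,165),(385,409),(427,409)]:f('dr',*a,.122)
for a in[(438,186),(437,345)]:f('fj',*a,.07)
for a in[(378,202),(376,332)]:f('pad',*a,.067)
f('ball',160,268,.107);f('piv',151,348,.107);f('forkL',132,343,.107);f('forkR',164,350,.107)
f('wl',104,266,.082);f('wr',253,270,.082);f('wt',175,191,.082);f('wb',190,358,.082)
E
```

```text
dr [0.4676 0.1199 0.122 ] cr -0.0705 0.0796
dr [0.4696 0.1439 0.122 ] cr -0.0704 0.1038
dr [0.6127 0.1078 0.122 ] cr 0.0752 0.0795
dr [0.6149 0.1337 0.122 ] cr 0.0753 0.1055
fj [0.4855 0.1522 0.07  ] cr -0.0553 0.1134
fj [0.5954 0.1443 0.07  ] cr 0.0549 0.1145
pad [0.493  0.1128 0.067 ] cr -0.0446 0.0747
pad [0.5831 0.1024 0.067 ] cr 0.0461 0.0717
ball [ 0.5137 -0.0287  0.107 ] cr -0.0124 -0.0646
piv [ 0.5685 -0.0516  0.107 ] cr 0.0442 -0.083
forkL [ 0.5641 -0.067   0.107 ] cr 0.0411 -0.0987
forkR [ 0.5704 -0.0411  0.107 ] cr 0.0452 -0.0724
wl [ 0.512  -0.0947  0.082 ] cr -0.0086 -0.1305
wr [0.5271 0.0268 0.082 ] cr -0.0035 -0.0082
wt [ 0.4676 -0.0213  0.082 ] cr -0.0589 -0.061
wb [ 0.5883 -0.0367  0.082 ] cr 0.0627 -0.0665
```

Request:
play_rows(
  deltas="-0.3 -1.6 0 -0.05;-0.3 -2 0 -0.05;-0.3 -2 0 -0.05;-0.3 -2 0 -0.05;-0.3 -2 0 -0.05;-0.3 -2 0 -0.05;-0.3 -2 0 -0.05;-0.3 -2 -1 -0.05;0 0 -1 0;0 0 -1 0",
)

```text
clock: 11.55
tool_pos: [0.5125, -0.0307, 0.1913]
orientation: [-1.4, -0.844, 0.845]
wrist_force: [-0.2, 1.1, -0.9]
opening: 0.0598
```

```bash
python3 - <<'E'
from h import *
w=snap('wrist','w4.png');s=arm.get_state();print(s['tool_pos'],s['opening'],s['clock'])
R=cv2.Rodrigues(s['orientation'])[0];print(np.arctan2(R[1,0],R[0,0]))
cv2.imwrite('pics/w4b.png',cv2.resize(cv2.convertScaleAbs(w['pixels'],alpha=1.3),(800,600),interpolation=cv2.INTER_CUBIC))
E
```

```text
[ 0.51178668 -0.03046095  0.18992638] 0.06015073879524399 11.6
1.0853347966034939
```

View pics/w4b.png

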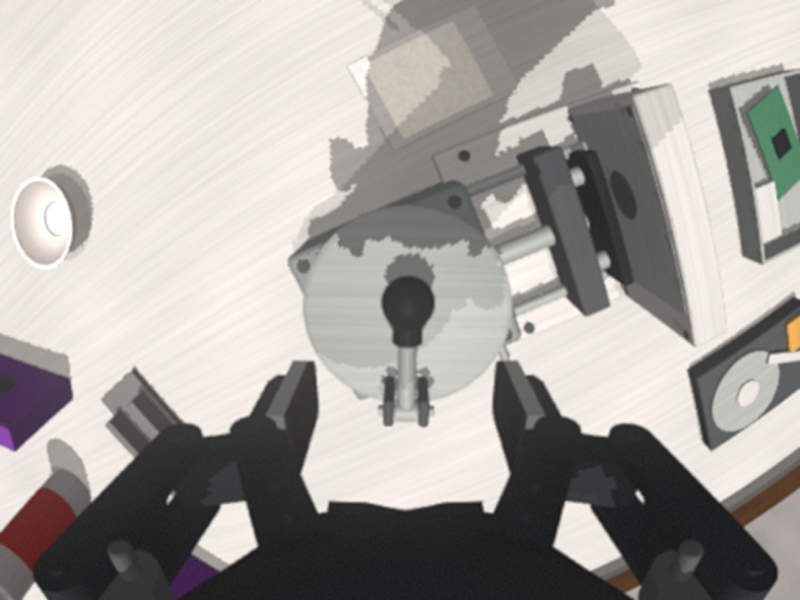

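```bash
python3 - <<'E'
from h import *
w=ld('w4');k=512/800
b=px2w(w,408*k,304*k,.107,True);p=px2w(w,407*k,402*k,.107,True)
L=px2w(w,303*k,305*k,.082,True);R=px2w(w,513*k,300*k,.082,True)
print(b,p,np.linalg.norm(b-p),np.arctan2(*(p-b)[1::-1]),(L+R)/2,np.linalg.norm(L-R))
W=np.array([.5258,-.0346]);print(np.arctan2(*(p[:2]-W)[::-1]),np.linalg.norm(p[:2]-W),np.arctan2(*(W-b[:2])[::-1]),np.linalg.norm(W-b[:2]))
print('grip mid check', px2w(w,405*k,380*k,.19-.0+.019,True))
E
```

```text
[ 0.51506699 -0.02930027  0.107     ] [ 0.56694606 -0.05709725  0.107     ] 0.05885669779479383 -0.4918783113045539 [ 0.52201771 -0.03279526  0.082     ] 0.12286658260283756
-0.500356491250081 0.04689482636642152 -0.45865811134067497 0.011970161225379408
grip mid check [ 0.50520923 -0.02585748  0.209     ]
```

Request:
play_rows(
  deltas="0.15 0.2 -1 0;0 0 -1.6 0;0 0 -1.6 0;0 0 -1.6 0;0 0 -1.6 0;0 0 -1.4 0;0 0 -0.8 0;0 0 -0.6 0;0 0 0 0;0 0 0 0",
)

```text
clock: 12.85
tool_pos: [0.5145, -0.0284, 0.0907]
orientation: [-1.401, -0.845, 0.844]
wrist_force: [-0.6, 0.7, 0.6]
opening: 0.0603
```

Request:
play_rows(
  deltas="0 0 0 0;0 0 0 0;0 0 0 0;0 0 0 0;0 0 0 0;0 0 0 0;0 0 0 0;0 0 0 0;0 0 0 0;0 0 0 0",
  fingers=2,
  newtons=20,
)

```text
clock: 14.1
tool_pos: [0.5138, -0.0291, 0.0905]
orientation: [-1.401, -0.844, 0.846]
wrist_force: [-0.9, -5.3, 2.8]
opening: 0.0263
```

Request:
play_rows(
  deltas="0.07 -0.04 1.02 0;0 0 0 0;0.21 -0.11 0.99 0;0 0 0 0;0.35 -0.18 0.94 0;0 0 0 0;0.47 -0.25 0.87 0;0 0 0 0;0.59 -0.31 0.78 0;0 0 0 0",
)

```text
clock: 15.35
tool_pos: [0.5306, -0.0382, 0.1373]
orientation: [-1.401, -0.843, 0.846]
wrist_force: [-5.9, -5.3, 1.3]
opening: 0.0266
```

Request:
play_rows(
  deltas="0.69 -0.36 0.66 0;0 0 0 0;0.77 -0.41 0.53 0;0 0 0 0;0.83 -0.44 0.39 0;0 0 0 0;0.88 -0.46 0.24 0;0 0 0 0;0.9 -0.47 0.08 0;0 0 0 0",
)

```text
clock: 16.6
tool_pos: [0.5729, -0.0588, 0.1563]
orientation: [-1.402, -0.846, 0.844]
wrist_force: [-1.7, -3.4, 4.3]
opening: 0.0266
```

```bash
python3 - <<'E'
from h import *
w=snap('wrist','w5.png');c=snap('scene','sc5.png');s=arm.get_state();print(s['tool_pos'],s['opening'],s['clock'],s['wrist_force'])
o=np.zeros((600,800,3),np.uint8)
o[:300,:400]=cv2.resize(w['pixels'],(400,300))
o[:300,400:]=cv2.resize(c['pixels'],(400,300))
o[300:,:]=cv2.resize(c['pixels'][150:250,240:400],(800,500))[100:400]
cv2.imwrite('pics/w5b.png',o)
E
```

```text
[ 0.57256225 -0.05872093  0.15618009] 0.026562280809708263 16.7 [-1.62154171 -3.1707661   4.94595175]
```

View pics/w5b.png

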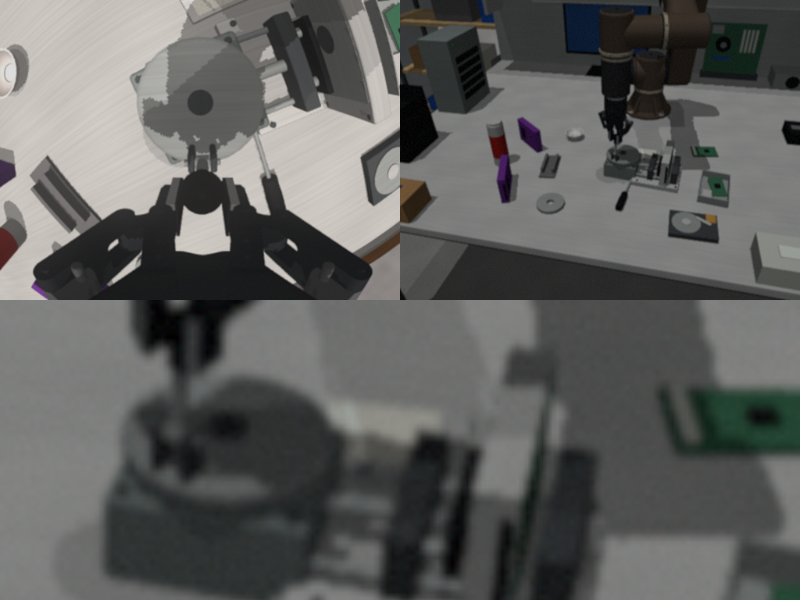

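```bash
python3 - <<'E'
from h import *
s=arm.get_state();print(s['joints'].round(2),s['tool_pos'])
a=-.477-.19*np.arange(41);P=5.0*np.c_[np.cos(a),np.sin(a)];D=np.diff(P,axis=0)
for i in range(4): print(';'.join('%.2f %.2f 0 0.045'%tuple(r) for r in D[10*i:10*i+10]))
E
```

```text
[ 0.24  0.26 -0.32  0.   -1.   -2.29] [ 0.57256225 -0.05872093  0.15618009]
-0.51 -0.80 0 0.045;-0.65 -0.69 0 0.045;-0.77 -0.55 0 0.045;-0.86 -0.39 0 0.045;-0.92 -0.22 0 0.045;-0.95 -0.05 0 0.045;-0.94 0.13 0 0.045;-0.90 0.31 0 0.045;-0.82 0.47 0 0.045;-0.72 0.62 0 0.045
-0.59 0.74 0 0.045;-0.44 0.84 0 0.045;-0.27 0.91 0 0.045;-0.09 0.94 0 0.045;0.09 0.94 0 0.045;0.26 0.91 0 0.045;0.43 0.85 0 0.045;0.58 0.75 0 0.045;0.71 0.63 0 0.045;0.82 0.48 0 0.045
0.89 0.32 0 0.045;0.94 0.14 0 0.045;0.95 -0.04 0 0.045;0.92 -0.22 0 0.045;0.87 -0.39 0 0.045;0.78 -0.54 0 0.045;0.66 -0.68 0 0.045;0.52 -0.79 0 0.045;0.36 -0.88 0 0.045;0.19 -0.93 0 0.045
0.01 -0.95 0 0.045;-0.17 -0.93 0 0.045;-0.34 -0.88 0 0.045;-0.50 -0.80 0 0.045;-0.65 -0.69 0 0.045;-0.77 -0.56 0 0.045;-0.86 -0.41 0 0.045;-0.92 -0.24 0 0.045;-0.95 -0.06 0 0.045;-0.94 0.12 0 0.045
```

Request:
play_rows(
  deltas="-0.51 -0.80 0 0.046;-0.65 -0.69 0 0.046;-0.77 -0.55 0 0.046;-0.86 -0.39 0 0.046;-0.92 -0.22 0 0.046;-0.95 -0.05 0 0.046;-0.94 0.13 0 0.046;-0.90 0.31 0 0.046;-0.82 0.47 0 0.046;-0.72 0.62 0 0.046",
)

```text
clock: 17.95
tool_pos: [0.4927, -0.0696, 0.1561]
orientation: [-1.222, -1.196, 1.19]
wrist_force: [5.0, -0.1, 2.3]
opening: 0.0264
```

Request:
play_rows(
  deltas="-0.59 0.74 0 0.046;-0.44 0.84 0 0.046;-0.27 0.91 0 0.046;-0.09 0.94 0 0.046;0.09 0.94 0 0.046;0.26 0.91 0 0.046;0.43 0.85 0 0.046;0.58 0.75 0 0.046;0.71 0.63 0 0.046;0.82 0.48 0 0.046",
)

```text
clock: 19.2
tool_pos: [0.5054, 0.0092, 0.1559]
orientation: [-0.969, -1.522, 1.525]
wrist_force: [-4.9, -0.4, 10.3]
opening: 0.0262
```

Request:
play_rows(
  deltas="0.89 0.32 0 0.046;0.94 0.14 0 0.046;0.95 -0.04 0 0.046;0.92 -0.22 0 0.046;0.87 -0.39 0 0.046;0.78 -0.54 0 0.046;0.66 -0.68 0 0.046;0.52 -0.79 0 0.046;0.36 -0.88 0 0.046;0.19 -0.93 0 0.046",
)

```text
clock: 20.45
tool_pos: [0.5778, -0.0296, 0.1557]
orientation: [-0.643, -1.835, 1.832]
wrist_force: [2.6, 5.0, 2.9]
opening: 0.0264
```

Request:
play_rows(
  deltas="0.01 -0.95 0 0.046;-0.17 -0.93 0 0.046;-0.34 -0.88 0 0.046;-0.50 -0.80 0 0.046;-0.65 -0.69 0 0.046;-0.77 -0.56 0 0.046;-0.86 -0.41 0 0.046;-0.92 -0.24 0 0.046;-0.95 -0.06 0 0.046;-0.94 0.12 0 0.046",
)

```text
clock: 21.7
tool_pos: [0.5173, -0.0831, 0.1557]
orientation: [-0.229, -2.113, 2.108]
wrist_force: [6.1, 6.7, 0.9]
opening: 0.0265
```

```bash
python3 - <<'E'
from h import *
t=snap('top','top6.png');w=snap('wrist','w6.png');s=arm.get_state();print(s['tool_pos'],s['opening'],s['clock'],s['wrist_force'])
r=s['tool_pos'][:2]-[.5278,-.0357];a=np.arctan2(r[1],r[0]);R=cv2.Rodrigues(s['orientation'])[0]
print('r',np.linalg.norm(r),'angle',a,'crank',-a-.082+2*np.pi,'toolx',np.arctan2(R[1,0],R[0,0]),'want',a+np.pi/2)
cv2.imwrite('pics/w6b.png',cv2.resize(cv2.convertScaleAbs(w['pixels'],alpha=1.3),(800,600),interpolation=cv2.INTER_CUBIC))
E
```

```text
[ 0.51647036 -0.08293656  0.15568133] 0.02653088154210704 21.8 [0.9611526  6.04918865 1.65353469]
r 0.04857626248206503 angle -1.806198443827179 crank 8.007383751006765 toolx 2.9282307653956625 want -0.23540211703228242
```

View pics/w6b.png

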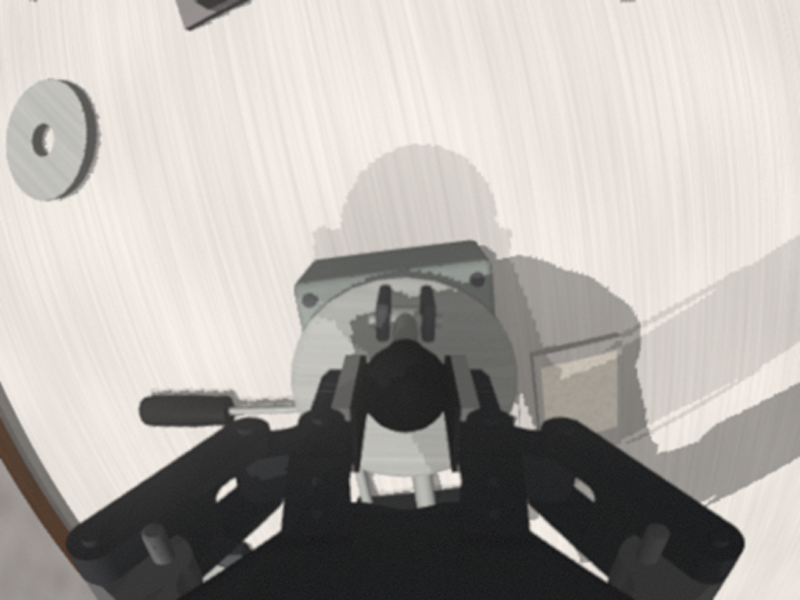

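Request:
play_rows(
  deltas="0.24 0.99 -0.08 0;0 0 0 0;0.23 0.96 -0.24 0;0 0 0 0;0.22 0.92 -0.39 0;0 0 0 0;0.2 0.85 -0.53 0;0 0 0 0;0.18 0.75 -0.66 0;0 0 0 0",
)

```text
clock: 23.05
tool_pos: [0.5266, -0.0398, 0.1359]
orientation: [-0.227, -2.107, 2.107]
wrist_force: [-1.5, 1.9, 1.7]
opening: 0.0263
```

Request:
play_rows(
  deltas="0.15 0.64 -0.78 0;0 0 0 0;0.12 0.52 -0.87 0;0 0 0 0;0.09 0.38 -0.94 0;0 0 0 0;0.06 0.23 -0.99 0;0 0 0 0;0.02 0.08 -1.0 0;0 0 0 0",
)

```text
clock: 24.3
tool_pos: [0.5309, -0.0215, 0.0899]
orientation: [-0.227, -2.107, 2.107]
wrist_force: [-2.4, 4.0, 0.8]
opening: 0.0263
```

Request:
play_rows(
  deltas="0 0 -0.1 0;0 0 -0.1 0;0 0 0 0;0 0 0 0;0 0 0 0;0 0 0 0;0 0 0 0;0 0 0 0;0 0 0 0;0 0 0 0",
)

```text
clock: 25.55
tool_pos: [0.531, -0.0214, 0.0886]
orientation: [-0.228, -2.107, 2.107]
wrist_force: [-2.3, 5.4, 1.4]
opening: 0.0263
```

Request:
play_rows(
  deltas="0 0 0 0;0 0 0 0;0 0 0 0;0 0 0 0;0 0 0 0;0 0 0.5 0;0 0 2 0;0 0 3 0;0 0 3 0;0 0 3 0",
  fingers=6,
)

```text
clock: 26.8
tool_pos: [0.5313, -0.0215, 0.2049]
orientation: [-0.229, -2.108, 2.107]
wrist_force: [0.1, 0.1, 0.3]
opening: 0.0601
```

Request:
play_rows(
  deltas="-1 -2 2 0;-1 -3 2 0;-1 -3 2 0;-1 -3 1 0;-1 -3 0 0;-1 -3 0 0;-1 -3 0 0;0 -2 0 0;0 0 0 0;0 0 0 0",
)

```text
clock: 28.05
tool_pos: [0.4613, -0.2412, 0.2736]
orientation: [-0.229, -2.107, 2.107]
wrist_force: [0.0, -0.1, -0.1]
opening: 0.0604
```

```bash
python3 - <<'E'
from h import *
t=snap('top','top7.png');c=snap('scene','sc7.png');s=arm.get_state();print(s['tool_pos'],s['opening'],s['clock'],s['wrist_force'])
o=np.zeros((600,800,3),np.uint8)
o[:375,:600]=cv2.resize(t['pixels'][165:240,140:260],(600,375),interpolation=cv2.INTER_CUBIC)
o[375:,:280]=cv2.resize(t['pixels'],(280,225))
o[375:,280:760]=cv2.resize(c['pixels'][170:245,230:390],(480,225),interpolation=cv2.INTER_CUBIC)
cv2.imwrite('pics/f.png',cv2.convertScaleAbs(o,alpha=1.4))
E
```

```text
[ 0.46141672 -0.24087083  0.27363865] 0.05974002686151223 28.15 [-0.34358443  0.8056794  -0.1304259 ]
```

View pics/f.png

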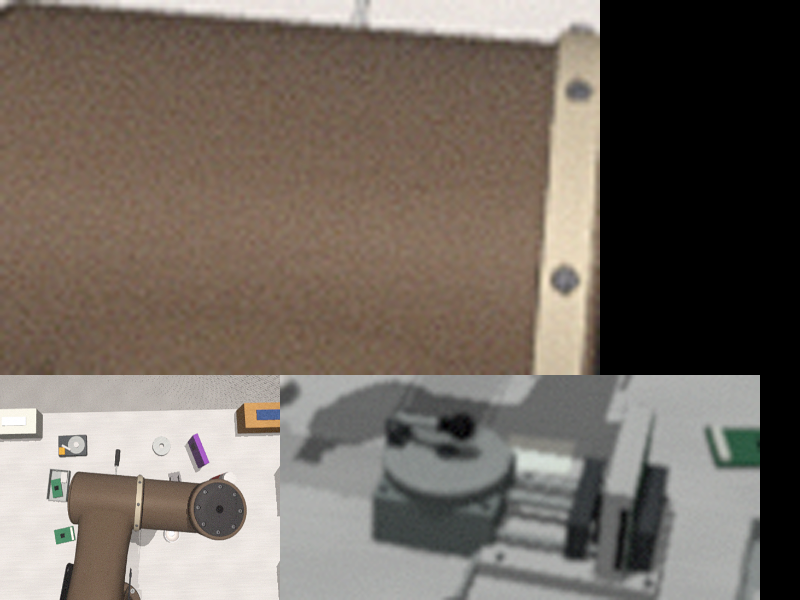

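```bash
python3 - <<'E'
from h import *
w=snap('wrist','w8.png');c=ld('sc7')
W=np.array([.5268,-.0352,0]);a=-1.806;u=np.array([np.cos(a),np.sin(a),0])
k=5;o=cv2.resize(c['pixels'][170:230,255:365],None,fx=7,fy=7,interpolation=cv2.INTER_CUBIC);o=cv2.convertScaleAbs(o,alpha=1.5)
for f,col in((0,(0,0,255)),(.15,(0,255,255)),(.3,(0,255,0))):
    P=W+.05*u+[0,0,.107]+.065*(-np.cos(f)*u+np.array([0,0,np.sin(f)]))
    p=(w2px(c,P)-[255,170]+.5)*7;cv2.circle(o,tuple(int(i) for i in p),4,col,1)
p=(w2px(c,W+.05*u+[0,0,.107])-[255,170]+.5)*7;cv2.circle(o,tuple(int(i) for i in p),4,(255,0,0),1)
out=np.zeros((600,800,3),np.uint8);out[:420,:770]=o
cv2.imwrite('pics/g1.png',out[:420])
O=np.array([.5313,.0347,0])
print(w2px(w,O+[0,.09,.07],True),w2px(w,W+[0,0,.1],True))
E
```

```text
[264.16937    366.88772768] [244.44490735 316.31136113]
```

View pics/g1.png

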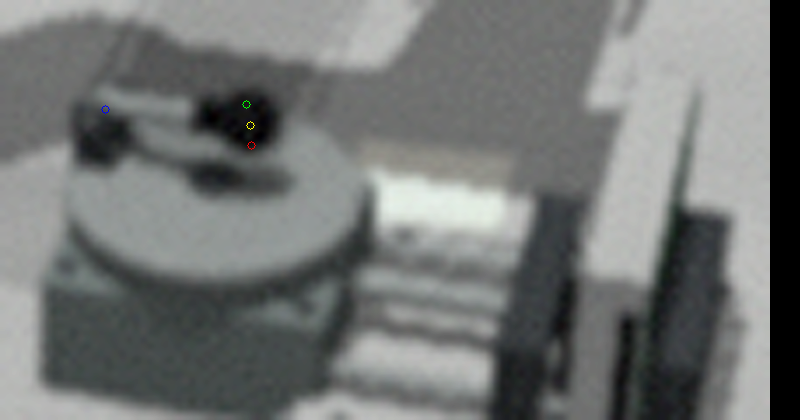

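```bash
python3 - <<'E'
from h import *
W=np.array([.5268,-.0352,0])
for n,a in(('sc0',-.482),('sc7',-1.806)):
    c=ld(n);u=np.array([np.cos(a),np.sin(a),0])
    for f in(0,.1,.2,.3):
        P=W+.05*u+[0,0,.107]+.065*(-np.cos(f)*u+np.array([0,0,np.sin(f)]));print(n,f,w2px(c,P).round(1))
    g=c['pixels'].max(2)[178:200,275:300];print(g.shape)
    m=(g<22).astype(np.uint8);k,l,st,ce=cv2.connectedComponentsWithStats(m)
    for i in range(1,k):
        if st[i,4]>8: print(st[i],ce[i]+[275,178])
E
```

```text
sc0 0 [288.7 186.9]
sc0 0.1 [288.7 185. ]
sc0 0.2 [288.5 183.3]
sc0 0.3 [288.3 181.7]
(22, 25)
[10  5  7  8 39] [288.17948718 186.48717949]
sc7 0 [290.4 190.3]
sc7 0.1 [290.4 188.4]
sc7 0.2 [290.1 186.4]
sc7 0.3 [289.7 184.4]
(22, 25)
[ 9  6 10  7 50] [288.96 186.68]
```

Request:
play_rows(
  deltas="0 2 0 0;1 3 0 0;1 3 0 0;1 3 0 0;1 3 -1 0;1 3 -2 0;1 3 -2 0;1 2 -2 0;0 0 -1 0;0 0 -1 0",
  fingers=0,
)

```text
clock: 29.45
tool_pos: [0.5312, -0.0213, 0.1832]
orientation: [-0.228, -2.108, 2.108]
wrist_force: [-0.0, -0.2, -0.4]
opening: -0.0004
```

Request:
play_rows(
  deltas="0 0 -1.5 0;0 0 -1.5 0;0 0 -1 0;0 0 -0.7 0;0 0 -0.5 0;0 0 -0.4 0;0 0 -0.3 0;0 0 -0.2 0;0 0 -0.1 0;0 0 0 0",
)

```text
clock: 30.7
tool_pos: [0.5313, -0.0215, 0.1215]
orientation: [-0.228, -2.107, 2.107]
wrist_force: [-0.2, 0.3, 0.7]
opening: 0.0001
```

Request:
play_rows(
  deltas="0 0 -0.1 0;0 0 0 0;0 0 -0.1 0;0 0 0 0;0 0 -0.1 0;0 0 0 0;0 0 0 0;0 0 0 0;0 0 0 0;0 0 0 0",
)

```text
clock: 31.95
tool_pos: [0.5326, -0.0215, 0.1198]
orientation: [-0.231, -2.109, 2.109]
wrist_force: [0.7, -0.3, 9.2]
opening: -0.0002
```

Firm stop at 0.120 m (9 N): the handle is on its lower stop. Back off and check.

Request:
play_rows(
  deltas="0 0 0.5 0;0 0 1.5 0;0 0 3 0;0 0 3 0;0 -2 3 0;-1 -4 2 0;-1 -5 1 0;-1 -5 0 0;-1 -4 0 0;0 -2 0 0",
)

```text
clock: 33.2
tool_pos: [0.4902, -0.2433, 0.2593]
orientation: [-0.231, -2.106, 2.106]
wrist_force: [1.0, -0.7, 0.3]
opening: -0.0003
```

```bash
python3 - <<'E'
from h import *
c=snap('scene','sc9.png');s=arm.get_state();print(s['tool_pos'],s['clock'],s['wrist_force'])
W=np.array([.5268,-.0352,0]);a=-1.806;u=np.array([np.cos(a),np.sin(a),0])
print(w2px(c,W-.015*u+[0,0,.107]))
g=c['pixels'].max(2)[178:200,275:300];m=(g<22).astype(np.uint8);k,l,st,ce=cv2.connectedComponentsWithStats(m)
for i in range(1,k):
    if st[i,4]>8: print(st[i],ce[i]+[275,178])
o=cv2.convertScaleAbs(cv2.resize(c['pixels'][165:235,255:365],None,fx=7,fy=7,interpolation=cv2.INTER_CUBIC),alpha=1.5)
def dot(P,col):
    q=(w2px(c,P)-[255,165]+.5)*7;cv2.circle(o,tuple(int(i) for i in q),3,col,1)
O=np.array([.5313,.0347,0]);y=np.array([.0819,.9966,0]);x=np.array([.9966,-.0819,0])
dot(W-.015*u+[0,0,.107],(0,0,255))
dot(O+.055*x+.115*y+[0,0,.07],(0,255,0));dot(O+.045*x+.089*y+[0,0,.067],(0,255,255)); dot(O+.055*x+.082*y+[0,0,.07],(255,0,255));dot(O+.055*x+.074*y+[0,0,.07],(255,0,0))
cv2.imwrite('pics/g2.png',o)
E
```

```text
[ 0.49060601 -0.24435053  0.25912772] 33.25 [ 0.6041318  -1.33753901  1.29274159]
[290.41479419 190.33638391]
[ 9  8 10 10 64] [288.984375 189.734375]
```

View pics/g2.png

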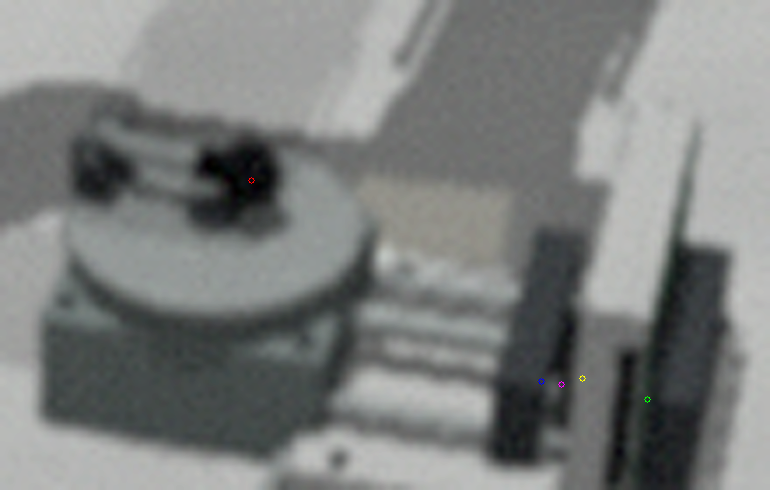

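```bash
python3 - <<'E'
from h import *
O=np.array([.5313,.0347,0]);y=np.array([.0819,.9966,0]);x=np.array([.9966,-.0819,0])
# brightness profile along cradle y at jaw top height, averaged over x -> moving-jaw edges
for n in('sc0','sc9'):
    c=ld(n);g=c['pixels'].mean(2).astype(np.float32);ys=np.arange(.02,.1,.002);r=[]
    for Y in ys:
        p=np.array([w2px(c,O+X*x+Y*y+[0,0,.07]) for X in np.linspace(-.045,.045,30)],np.float32)
        r.append(cv2.remap(g,p[:,:1],p[:,1:],cv2.INTER_LINEAR).mean())
    print(n,[(round(Y*1e3),round(float(v))) for Y,v in zip(ys,r)])
E
```

```text
sc0 [(20, 114), (22, 113), (24, 113), (26, 112), (28, 108), (30, 98), (32, 80), (34, 61), (36, 47), (38, 42), (40, 41), (42, 42), (44, 42), (46, 42), (48, 40), (50, 41), (52, 48), (54, 62), (56, 78), (58, 87), (60, 87), (62, 75), (64, 56), (66, 36), (68, 24), (70, 26), (72, 40), (74, 59), (76, 77), (78, 89), (80, 97), (82, 103), (84, 107), (86, 111), (88, 112), (90, 112), (92, 112), (94, 113), (96, 113), (98, 113)]
sc9 [(20, 94), (22, 94), (24, 94), (26, 94), (28, 93), (30, 92), (32, 92), (34, 92), (36, 92), (38, 93), (40, 92), (42, 91), (44, 90), (46, 89), (48, 87), (50, 85), (52, 82), (54, 74), (56, 63), (58, 51), (60, 44), (62, 42), (64, 42), (66, 42), (68, 42), (70, 42), (72, 40), (74, 38), (76, 37), (78, 41), (80, 53), (82, 69), (84, 85), (86, 95), (88, 100), (90, 100), (92, 100), (94, 100), (96, 99), (98, 97)]
```

```bash
python3 -c "
from workcell import arm
print(arm.finish_job())"
```

```text
the job is handed in; nothing more can be done
None
```

The job is handed in at about 33 s of the 69 s allowed. As far as my checks show, the drive is clamped in the cradle and the handle is folded flat.

- **Drive:** I lifted it from the stand and set it down gently between the open jaws (about 10 N of contact) before letting go. Measured from the wrist camera, it was about 2 mm off centre along the jaws and parallel to them.
- **Cranking:** I swung the handle upright and turned the wheel about 7.6 rad clockwise while holding the ball.
- **Clamping:** By the ball's position the crank ended at about 8.0, which means the pad is pushed in about 7.5 mm. A second check from the scene picture, using how far the moving jaw shifted, gave about 6.8 mm. The two disagree slightly, but both are above 6 mm. The picture shows the drive held between the jaws.
- **Handle:** The first check after folding failed, with the handle about 0.17 rad short of flat. I pressed the ball down to its stop with the closed fingers (9 N), and the last picture shows the ball at its folded position, within a pixel in height.
- **Other things on the bench:** I did not touch any of them on purpose and felt no unexpected forces. I did not re-measure where each one lies.

The arm was clear of everything when I handed in.

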